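# Scoop the large reference disc onto the analyser's stand

### The arm

A 6-joint arm with a two-finger parallel gripper is mounted at the origin on a cart in front of the work surface, level with it; the furniture and walls round the work are solid. World frame = base frame: x ahead of the robot, y to its left, z up, the work surface at z = 0. Lengths are in m, angles in rad, forces in N, time in s.
With the tool pointing down it reaches from about 0.25 to 0.775 m from the base axis. Payload 4 kg.
Tool frame: the origin (TCP) lies at the centre of the arm's flange, where the gripper is bolted on; the fingertips stand 199 mm ahead of it and the grasp point (between the pads) lies 180 mm ahead of it (robot.tcp_to_tips is the z of the fingertips in the tool frame, in m); z points along the fingers, y is the line along which they close (so a half turn about z gives the same grasp; the last joint's range is limited). The gripper opens to 94 mm and grips with 3 to 60 N. Pads are 16 mm wide; open, the fingers measure 119 mm over their backs; the gripper's body (75 mm by 177 mm) begins 78 mm behind the grasp point.
Start: joints at [-1.432, 0.087, 1.371, -0, 1.684, -0.103], TCP at [0.132, -0.534, 0.405] pointing down, gripper open.
Joint ranges: [-3.1, 3.1], [-0.76, 2.03], [0.27, 2.55], [-1.08, 4.22], [0.17, 2.65], [-2.57, 2.57]. Speed limits (rad/s): [2.79, 2.79, 3.14, 3.14, 3.14, 3.14].

### API

Orientations are given as [roll, pitch, yaw] about the fixed x, y, z axes, in that order (R = Rz(yaw) Ry(pitch) Rx(roll)).
In Python, from bench import robot gives the robot as it stands.
- The arm moves only by the tool play_rows, never from a script. Its arguments are lists of equal length, an entry for each row: "translation": the shift along the tool's x, y, z scaled (see below), a list of three; "twist": the turn, a rotation vector about the tool's x, y, z scaled (see below), a list of three; "gripper": the opening, from -1 (shut) to 1 (fully open). A call has 1 to 8 rows; each row shifts and turns the commanded pose from where the row before left it, along the tool's axes as they then stand; what a row does not reach is not made up. The controller multiplies each number of a shift by 0.04 m and each number of a turn by 0.1 rad. A row lasts 1/10 s, in which the tool goes at most 50 mm and 8.59 degrees, less where a joint would pass 70% of its speed; a pose out of reach is approached as far as the arm can. A call with a number of a shift or a turn outside -1 to 1 is refused whole. A call with a gripper value outside its range is refused whole. The fingers move at their own pace and stop on an object; the grip force is fixed at half the most. Time passes only in rows, so rows that do not move let the fingers close. It gives the time, the measured TCP pose, the force, the opening and the grip force at its end, in the units of the state.
- robot.get_obs(): the state, without advancing time (a new reading comes with each control period).
- robot.snapshot(name): name is "scene" or "side" or "wrist"; returns the picture (480x640x3 uint8, red, green, blue); there is no depth.
- robot.camera_model(name): a dict with "camera_matrix" (3x3 intrinsics, pixels), "rvec" (rotation vector, rad) and "tvec" (3), from world to camera coordinates, as OpenCV has them. Camera axes: x right, y down, z forward; pixel columns grow to the right and rows downward; lengths in m; the calibration is good to about 2 mm. The wrist camera is an equidistant fisheye: a pixel r from the principal point sees the ray r / f radians off the axis. A picture is of the moment at which its call begins: read the wrist's pose just before it. camera_model takes no time and is no camera call; for the wrist camera it gives the pose at the moment of the call.
- robot.close_job(): hands the job in; it is judged then, once.
Trained networks look in the newest picture that a camera, given by its name, has taken for a name from the list of things; names that differ only in an ending like _2 or _b are one class to them, and where a whole thing is asked for, a point or a joint stands for the part that bears it (a point fixed in the world has none). Each returns a list of dicts, best first, with "score" (0 to 1); they miss things now and then, are a little off and sometimes report something else, mostly with a low value. They report only what shows in the picture. A call takes as long as a camera call. They do not tell look-alikes from the thing itself.
- robot.recognise(name, camera): "centre" ([x, y, z] in m, in world coordinates, good to about 4 mm: the middle of the surface that is visible of it).
- robot.spot_point(name, camera): "centre" ([x, y, z] in m, in world coordinates, good to about 4 mm: a listed point, or the origin of a listed thing).
The state is a dict: "time": time; "joint_positions": joint angles; "qvel": joint speeds; "joint_torque": joint torques, N m; "tool_pos": TCP position; "ee_rot": TCP orientation; "wrist_force": force on the tool from outside, world axes, zero at the start; "wrist_torque": the same for the moment, N m; "width": finger opening in m; "finger_force": force on a finger pad.
Only numpy, scipy, OpenCV 4.12 (cv2) and the standard library are available. Lean on these libraries where they do the work, as an engineer would, in place of code of your own. Each camera call takes 0.05 s, during which the arm holds its last target. There are 200 camera calls.

### The job

Load the larger of the two black-rimmed white reference discs onto the blue stand without the gripper touching it: with the flat scoop, push it up against the aluminium stop bar until it rides on the blade, lift it clear and lower it onto the two rails of the stand so that it lies flat, centred between the white marks. Then draw the scoop out from under it and leave it standing on its foot on the open desk, clear of the stand. Leave the smaller disc, the vial and the brass weight where they are.

Things in the scene. Friction and masses are not known exactly. Their poses are not given: they have to be found in the camera images.
- scoop: Flat steel scoop standing on the desk, loose, 0.22 kg. Origin: at its underside (desk level), below the middle of the handle; x axis forward along the blade, z up. Blade 32 mm wide, 2.5 mm thick, lies flat on the desk, straight front edge 94 mm ahead of the origin. Foot plate behind the handle: 60 mm wide, x from -39 to -5 mm, 6 mm thick.
- scoop_grip (a point): Middle of the grip zone of the scoop's upright orange handle, 78 mm above the scoop's origin. The handle is a block 24 mm along the scoop's x, 30 mm wide, top at 104 mm; grip it across the 24 mm (one finger in front, one behind). Its front face, 12 mm ahead of the origin, is the rear stop for a disc on the blade.
- scoop_tip (a point): Middle of the blade's front edge, at its underside: 94 mm along the scoop's x axis from its origin.
- disc_large: The disc to load: white face, black rim, 80 mm diameter, 14 mm thick, 0.11 to 0.18 kg, loose on the desk in front of (-y of) the stop bar, nearer or farther than the small disc, 10 to 30 mm away from the bar. Origin: centre of the underside. Lower edge bevelled (flat underside 62 mm across; bevel 9 mm in, 6 mm up), so the blade slides in under it once the disc is backed by the bar.
- disc_small: The look-alike: white face, black rim, 66 mm diameter, 14 mm thick, loose beside the large disc in front of the stop bar (centres about 85 mm apart). Stays where it is. Origin: centre of the underside.
- stop: Aluminium stop bar, fixed to the desk: 190 mm long along its x axis, 12 mm thick along its y axis, 30 mm high. Origin: middle of its underside. Its -y face (6 mm from the origin), towards which the discs lie, is the wall to push against, moving about in its +y direction.
- stand: Blue stand, fixed: a channel 84 mm long (its x axis, +x away from the robot), 110 mm wide, open at both ends. Base plate 5 mm thick; two rails along x, gap between them 44 mm (22 mm either side of the middle), black rail tops 40 mm above the desk; outer lips 47 mm high, 94 mm apart inside. White marks on the lips show the middle of its length. Origin: centre of underside.
- stand_seat (a point): Middle of the stand at the height of the rail tops (40 mm): where the centre of the disc's underside belongs. The blade, carrying the disc, is lowered through the gap so that the disc stays on the rails, then drawn out at the near (-x) end; handle and foot of the scoop stay outside that end.
- vial_3: Bystander: sample vial with red cap, 24 mm in diameter, 53 mm high, standing behind (+y of) the stop bar. Origin: centre of its underside.
- weight_100: Bystander: brass weight, 22 mm in diameter, 34 mm high, standing behind (+y of) the stop bar. Origin: centre of its underside.
- bench_analyser_xt: The white analyser, a fixed box standing behind the work: an obstacle for the loaded blade. Origin: centre of its underside; its front (with drawer handle) is 180 mm from the origin towards the robot, its sides 180 mm to the left and right; 120 mm high at the front, rising to 205 mm. Turn the scoop over the open desk in front of it or to its right.
Not all that is in view belongs to the job. Leave any purple look-alike of the disc_large alone.

How it is judged:
By the outcome, as a careful person would: the job done as asked, in the order asked, and still so for the second after the job is handed in, with the robot touching nothing.
It also fails if it takes over 58 s, if anything falls off the work surface, if the arm or the gripper's body presses on something with over 40 N, if the wrist force passes 120 N, or if a joint passes its speed limit or range.

## Working session

There is one attempt and no reset: what is moved stays moved. The work goes in short steps, Python scripts to look and compute and a tool call to move; the robot and the scene stay as the last step left them, time stands still between calls to the robot, and variables do not carry over. Pictures are saved under pics/ and viewed, at most 12 in all, crops included, and the job is handed in when it is done.

Besides the shell and the picture viewer there is one more tool, called after "Emit:" as name(argument=value, ...), one argument or row to a line, values as JSON. play_rows: Moves the arm, as the interface text tells. Its arguments: {"type":"object","properties":{"translation":{"type":"array","items":{"type":"array","items":{"type":"number","minimum":-1,"maximum":1}}},"twist":{"type":"array","items":{"type":"array","items":{"type":"number","minimum":-1,"maximum":1}}},"gripper":{"type":"array","items":{"type":"number"}}},"required":["translation","twist","gripper"]}

```bash
ls; mkdir -p pics; python3 - <<'E'
from bench import robot
import cv2,numpy as np
print(robot.get_obs())
for c in ["scene","side"]:
    im=robot.snapshot(c); cv2.imwrite(f"pics/{c}0.png",im[:,:,::-1])
    m=robot.camera_model(c); print(c,{k:np.round(v,4).tolist() for k,v in m.items()})
    for n in ["scoop","disc_large","disc_small","stop","stand","vial_3","weight_100","bench_analyser_xt","scoop_grip","scoop_tip","stand_seat"]:
        r=robot.spot_point(n,c); print(n,[(np.round(d["centre"],4).tolist(),round(d["score"],2)) for d in r[:3]])
E
```

```text
pics
{'time': 0.0, 'joint_positions': array([-1.43207334e+00,  8.79532200e-02,  1.37221472e+00, -2.31229238e-05,
        1.68359966e+00, -1.03136416e-01]), 'qvel': array([ 1.19321119e-03, -8.47724283e-04,  1.65632388e-04, -8.64762203e-05,
        8.70365715e-04, -1.97850411e-03]), 'joint_torque': array([-1.34935173e-03, -3.40190721e+01, -3.02427042e+01,  7.15748733e-02,
        3.33115587e-02, -1.84950677e-04]), 'tool_pos': array([ 0.13168742, -0.53389235,  0.40352474]), 'ee_rot': array([-3.13942690e+00, -2.01059126e-04,  2.41856609e-01]), 'wrist_force': array([ 1.06751442, -0.396338  , -0.1861616 ]), 'wrist_torque': array([ 0.01779844,  0.01418255, -0.00217618]), 'finger_force': 0.0, 'width': 0.094250186120936}
scene {'camera_matrix': [[466.0859, 0.0, 320.7783], [0.0, 466.0859, 247.8181], [0.0, 0.0, 1.0]], 'rvec': [0.9394, -2.3208, 1.2491], 'tvec': [0.4799, 0.2616, 0.7026]}
scoop [([0.4171, -0.1126, 0.0006], 0.84), ([0.4143, -0.1107, 0.0804], 0.66)]
disc_large [([0.4378, 0.1386, -0.0014], 0.61), ([0.5335, 0.3274, 0.0011], 0.26)]
disc_small [([0.522, 0.1258, 0.0022], 0.97)]
stop [([0
[... 457 characters left out ...]
45.9257], [0.0, 0.0, 1.0]], 'rvec': [2.4858, 0.7498, -0.2032], 'tvec': [-0.5344, -0.1544, 1.328]}
scoop [([0.4179, -0.1072, 0.0006], 0.85)]
disc_large [([0.751, -0.0791, 0.0031], 0.75), ([0.4398, 0.1363, 0.0005], 0.57)]
disc_small [([0.5201, 0.1282, -0.002], 0.67)]
stop [([0.4846, 0.1967, -0.003], 0.73)]
stand [([0.6305, -0.0918, 0.0023], 0.58)]
vial_3 [([0.442, 0.3054, -0.0006], 0.51)]
weight_100 [([0.5305, 0.3248, -0.0018], 0.66)]
bench_analyser_xt []
scoop_grip [([0.4149, -0.1148, 0.0788], 0.87), ([0.5207, 0.123, 0.0011], 0.55), ([0.5299, 0.3252, -0.0015], 0.41)]
scoop_tip [([0.4673, -0.0328, 0.0001], 0.75)]
stand_seat [([0.6321, -0.0872, 0.0377], 0.71), ([0.4831, 0.2001, -0.0031], 0.68)]
```

View pictures.

View pics/scene0.png

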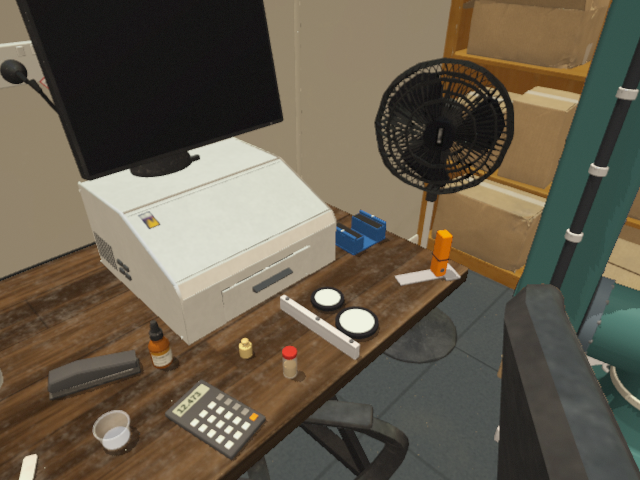

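View pics/side0.png

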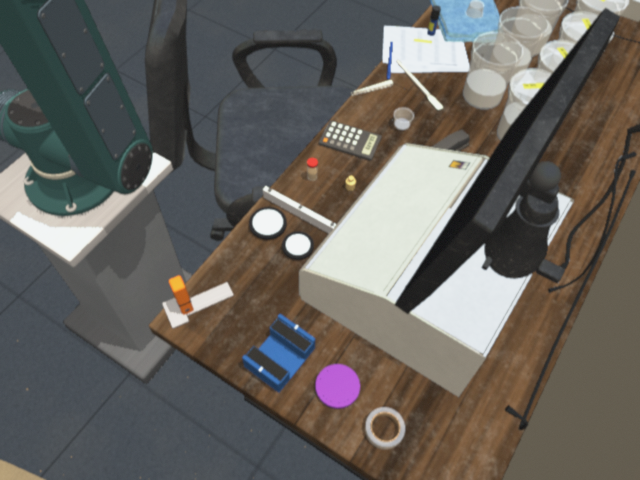

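```bash
cat > h.py <<'E'
import cv2,numpy as np
from bench import robot
def cam(c):
    m=robot.camera_model(c); return np.array(m["camera_matrix"],float),cv2.Rodrigues(np.array(m["rvec"],float))[0],np.array(m["tvec"],float).ravel()
def H(c,z):  # plane (x,y,1)->pixel
    K,R,t=cam(c); return K@np.c_[R[:,0],R[:,1],R[:,2]*z+t]
def plane(c,px,z):
    return cv2.perspectiveTransform(np.array(px,float).reshape(-1,1,2),np.linalg.inv(H(c,z))).reshape(-1,2)
def proj(c,P):
    K,R,t=cam(c); return cv2.projectPoints(np.array(P,float).reshape(-1,1,3),R,t,K,None)[0].reshape(-1,2)
def top(im,c,z,x0,x1,y0,y1,s): # s px/mm; image right=-y, up=+x
    A=np.array([[0,-1/(1000*s),x1],[-1/(1000*s),0,y1],[0,0,1]]) # out px(u,v)->(x,y)
    return cv2.warpPerspective(im,H(c,z)@A,(int((y1-y0)*1000*s),int((x1-x0)*1000*s)),flags=cv2.INTER_CUBIC|cv2.WARP_INVERSE_MAP)
E
python3 - <<'E'
from h import *
S={c:cv2.imread(f"pics/{c}0.png") for c in("scene","side")}
def grid(t,x1,y1,s,x0):
    for k in range(-40,60):
        u=int((y1-k*.02)*1000*s)
        if 0<=u<t.shape[1]: cv2.line(t,(u,0),(u,5 if k%5 else 12),(0,0,255),1)
        v=int((x1-k*.02)*1000*s)
        if 0<=v<t.shape[0]: cv2.line(t,(0,v),(5 if k%5 else 12,v),(0,0,255),1)
    return t
A=[]
for c in S:
    A.append(np.vstack([grid(top(S[c],c,.014,.38,.58,.08,.22,2),.58,.22,2,.38)]))
cv2.imwrite("pics/d.png",np.hstack(A))
B=[]
for c in S:
    B.append(np.hstack([grid(top(S[c],c,.0025,.38,.52,-.16,-.01,2),.52,-.01,2,.38)[:280],grid(top(S[c],c,.047,.57,.71,-.18,-.02,2),.71,-.02,2,.57)]))
cv2.imwrite("pics/e.png",np.vstack(B))
for c in S:
    P=proj(c,[[.438,.137,.014],[.522,.127,.014]])
    hsv=cv2.cvtColor(S[c],cv2.COLOR_BGR2HSV); w=((hsv[...,2]>165)&(hsv[...,1]<60)).astype(np.uint8)
    n,l,st,ce=cv2.connectedComponentsWithStats(w)
    for p in P:
        i=l[int(p[1]),int(p[0])]; 
        ct=max(cv2.findContours((l==i).astype(np.uint8),cv2.RETR_EXTERNAL,cv2.CHAIN_APPROX_NONE)[0],key=len)
        q=plane(c,ct.reshape(-1,2),.014).astype(np.float32)
        e=cv2.fitEllipse(q*1000); print(c,i,st[i],p,e)
E
```

```text
scene 123 [339 309  36  24 663] [358.03842479 319.78658582] ((439.56390380859375, 139.66748046875), (62.79450225830078, 62.97539138793945), 7.22247314453125)
scene 98 [315 289  26  17 342] [328.45716497 296.85040866] ((524.2732543945312, 128.54702758789062), (48.4865837097168, 49.39421463012695), 11.956542015075684)
side 39 [252 209  31  26 620] [266.59459096 221.38186047] ((439.4576416015625, 137.77870178222656), (63.08419418334961, 63.9996337890625), 21.110679626464844)
side 40 [286 234  24  21 409] [296.70249419 243.27449313] ((524.1417846679688, 126.57427978515625), (48.813846588134766, 50.12685775756836), 26.079200744628906)
```

View pics/d.png

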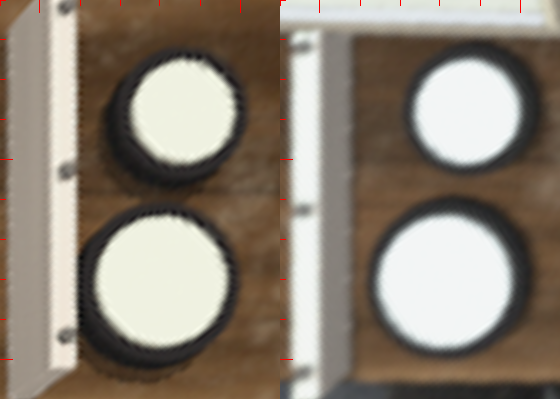

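View pics/e.png

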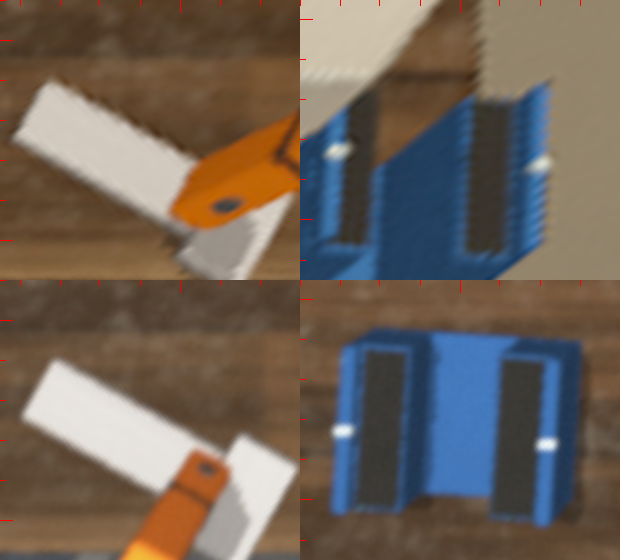

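```bash
cat >> h.py <<'E'
def rz(a): c,s=np.cos(a),np.sin(a); return np.array([[c,-s],[s,c]])
def plan(p0,yaw0,p1,yaw1,n):
    "rows to go straight from p0,yaw0 to p1,yaw1 (tool down); prints call-ready rows"
    d=(np.array(p1)-p0)/n; dy=(yaw1-yaw0)/n; T=[];W=[]
    for i in range(n):
        a=yaw0+i*dy; x=np.array([np.cos(a),np.sin(a)]); y=np.array([np.sin(a),-np.cos(a)])
        T.append([round(float(v),2) for v in (d[:2]@x/.04,d[:2]@y/.04,-d[2]/.04)]); W.append([0,0,round(-dy/.1,3)])
    for k in range(0,n,8): print("T",T[k:k+8],"W",W[k:k+8][0],len(T[k:k+8]))
E
python3 - <<'E'
from h import *
def re(c,u,v,zfrom,zto,x1,y1,s=2):
    P=[x1-v/(1000*s),y1-u/(1000*s),zfrom]; return plane(c,proj(c,[P]),zto)[0].round(4)
print("holes",[re("scene",66,v,.014,.03,.58,.22) for v in(7,171,336)],[re("side",305-280,v,.014,.03,.58,.22) for v in(47,210,373)])
print("analyser corner bottom",plane("side",[[302,300]],0),plane("scene",[[183,333],[336,255]],0))
o=robot.get_obs();print(o["tool_pos"],o["ee_rot"])
plan([.1317,-.5339,.4035],.2419,[.4185,-.11,.39],np.radians(150.5),24)
E
```

```text
holes [array([0.5621, 0.1997]), array([0.4824, 0.1997]), array([0.4021, 0.1997])] [array([0.5618, 0.198 ]), array([0.4815, 0.198 ]), array([0.4013, 0.198 ])]
analyser corner bottom [[0.60033302 0.02991381]] [[ 0.65223108  0.37492505]
 [ 0.6221291  -0.006283  ]]
[ 0.13169828 -0.53399051  0.40470585] [ 3.14147991e+00 -2.43599698e-06  2.41826963e-01]
T [[0.4, -0.36, 0.01], [0.43, -0.32, 0.01], [0.46, -0.27, 0.01], [0.48, -0.23, 0.01], [0.5, -0.18, 0.01], [0.52, -0.13, 0.01], [0.53, -0.07, 0.01], [0.53, -0.02, 0.01]] W [0, 0, np.float64(-0.994)] 8
T [[0.53, 0.03, 0.01], [0.53, 0.09, 0.01], [0.52, 0.14, 0.01], [0.5, 0.19, 0.01], [0.48, 0.24, 0.01], [0.45, 0.28, 0.01], [0.42, 0.33, 0.01], [0.39, 0.37, 0.01]] W [0, 0, np.float64(-0.994)] 8
T [[0.35, 0.4, 0.01], [0.31, 0.44, 0.01], [0.26, 0.46, 0.01], [0.22, 0.49, 0.01], [0.17, 0.51, 0.01], [0.12, 0.52, 0.01], [0.06, 0.53, 0.01], [0.01, 0.53, 0.01]] W [0, 0, np.float64(-0.994)] 8
```

Candidates for disc_large: the white disc at scene (357,321), the white disc at scene (327,298), and the purple disc at side (338,386). In the rectified close crop the near disc's white face is 63 mm across and the far one's is 49 mm, so the near one is disc_large, at about (0.4395, 0.1387). The scoop sits at about (0.4185, -0.110) with yaw 60.5°. The stand is at about (0.631, -0.091) with yaw -4°.

Emit:
play_rows(
  translation=[
    [0.4,-0.36,0.01],
    [0.43,-0.32,0.01],
    [0.46,-0.27,0.01],
    [0.48,-0.23,0.01],
    [0.5,-0.18,0.01],
    [0.52,-0.13,0.01],
    [0.53,-0.07,0.01],
    [0.53,-0.02,0.01],
  ],
  twist=[
    [0,0,-0.994],
    [0,0,-0.994],
    [0,0,-0.994],
    [0,0,-0.994],
    [0,0,-0.994],
    [0,0,-0.994],
    [0,0,-0.994],
    [0,0,-0.994],
  ],
  gripper=[1,1,1,1,1,1,1,1],
)

```text
time: 2.0
tool_pos: [0.2275, -0.3914, 0.4016]
ee_rot: [3.141, 0.0, 1.041]
wrist_force: [-0.5, -0.5, 0.2]
width: 0.094
finger_force: 0.0
```

Emit:
play_rows(
  translation=[
    [0.53,0.03,0.01],
    [0.53,0.09,0.01],
    [0.52,0.14,0.01],
    [0.5,0.19,0.01],
    [0.48,0.24,0.01],
    [0.45,0.28,0.01],
    [0.42,0.33,0.01],
    [0.39,0.37,0.01],
  ],
  twist=[
    [0,0,-0.994],
    [0,0,-0.994],
    [0,0,-0.994],
    [0,0,-0.994],
    [0,0,-0.994],
    [0,0,-0.994],
    [0,0,-0.994],
    [0,0,-0.994],
  ],
  gripper=[1,1,1,1,1,1,1,1],
)

```text
time: 2.8
tool_pos: [0.3238, -0.2499, 0.3984]
ee_rot: [3.141, 0.001, 1.836]
wrist_force: [0.6, -0.2, 0.3]
width: 0.0942
finger_force: 0.0
```

Emit:
play_rows(
  translation=[
    [0.35,0.4,0.01],
    [0.31,0.44,0.01],
    [0.26,0.46,0.01],
    [0.22,0.49,0.01],
    [0.17,0.51,0.01],
    [0.12,0.52,0.01],
    [0.06,0.53,0.01],
    [0.01,0.53,0.01],
  ],
  twist=[
    [0,0,-0.994],
    [0,0,-0.994],
    [0,0,-0.994],
    [0,0,-0.994],
    [0,0,-0.994],
    [0,0,-0.994],
    [0,0,-0.994],
    [0,0,-0.994],
  ],
  gripper=[1,1,1,1,1,1,1,1],
)

```text
time: 3.6
tool_pos: [0.4193, -0.1082, 0.3952]
ee_rot: [-3.142, 0.001, 2.632]
wrist_force: [0.5, -0.1, 0.2]
width: 0.0939
finger_force: 0.0
```

```bash
cat >> h.py <<'E'
def wtop(im,z,x0,x1,y0,y1,s):
    K,R,t=cam("wrist"); W=int((y1-y0)*1000*s);Hh=int((x1-x0)*1000*s)
    v,u=np.mgrid[0:Hh,0:W]; P=np.stack([x1-v/(1000*s),y1-u/(1000*s),0*u+z],-1)@R.T+t
    r=np.hypot(P[...,0],P[...,1]); th=np.arctan2(r,P[...,2]); k=K[0,0]*th/np.maximum(r,1e-9)
    return cv2.remap(im,(K[0,2]+k*P[...,0]).astype(np.float32),(K[1,2]+k*P[...,1]).astype(np.float32),cv2.INTER_CUBIC)
def grid(t,x1,y1,s):
    for k in range(-60,100):
        u=int(round((y1-k*.01)*1000*s)); v=int(round((x1-k*.01)*1000*s)); L=5 if k%10 else 14
        cv2.line(t,(u,0),(u,L),(0,0,255),1); cv2.line(t,(0,v),(L,v),(0,0,255),1)
    return t
E
python3 - <<'E'
from h import *
M=robot.camera_model("wrist"); im=robot.snapshot("wrist")[:,:,::-1].copy(); cv2.imwrite("pics/w1.png",im)
for n in ["scoop","scoop_grip","scoop_tip"]: print(n,[(np.round(d["centre"],4).tolist(),round(d["score"],2)) for d in robot.spot_point(n,"wrist")[:2]])
a=grid(wtop(im,.0025,.36,.5,-.18,0.0,2.2),.5,0.0,2.2); b=grid(wtop(im,.104,.36,.5,-.18,0.,2.2),.5,0.,2.2)
cv2.imwrite("pics/w1t.png",np.hstack([a,b]))
E
```

```text
scoop [([0.4185, -0.1131, -0.0003], 0.79), ([0.6291, -0.0954, -0.0026], 0.55)]
scoop_grip [([0.4153, -0.1109, 0.0775], 0.85)]
scoop_tip [([0.4669, -0.0278, 0.0021], 0.86)]
```

View pics/w1t.png

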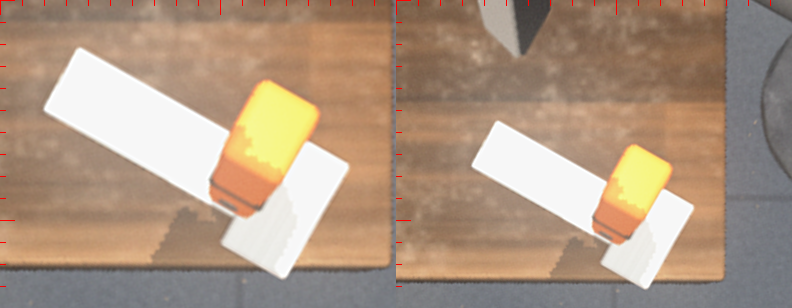

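The rectified wrist view puts the blade tip at (62,78) and the foot's rear edge at (316,221). That gives an origin of (0.4183, -0.1102) and a yaw of 60.7°, and the length comes out at 133 mm as specified. Next I descend and grip.

Emit:
play_rows(
  translation=[
    [0,-0.05,0.45],
    [0,0,0.45],
    [0,0,0.45],
    [0,0,0.45],
    [0,0,0.45],
    [0,0,0.45],
    [0,0,0.45],
    [0,0,0.28],
  ],
  twist=[
    [0,0,0],
    [0,0,0],
    [0,0,0],
    [0,0,0],
    [0,0,0],
    [0,0,0],
    [0,0,0],
    [0,0,0],
  ],
  gripper=[1,1,1,1,1,1,1,1],
)

```text
time: 4.6
tool_pos: [0.4171, -0.1116, 0.2566]
ee_rot: [-3.141, -0.002, 2.625]
wrist_force: [-0.2, -0.3, 0.1]
width: 0.094
finger_force: 0.0
```

Emit:
play_rows(
  translation=[
    [0,0,0],
    [0,0,0],
    [0,0,0],
    [0,0,0],
    [0,0,0],
    [0,0,0],
    [0,0,0],
    [0,0,0],
  ],
  twist=[
    [0,0,0],
    [0,0,0],
    [0,0,0],
    [0,0,0],
    [0,0,0],
    [0,0,0],
    [0,0,0],
    [0,0,0],
  ],
  gripper=[-1,-1,-1,-1,-1,-1,-1,-1],
)

```text
time: 5.4
tool_pos: [0.4179, -0.1108, 0.2579]
ee_rot: [-3.142, 0.0, 2.627]
wrist_force: [0.3, -0.2, -0.2]
width: 0.0334
finger_force: 0.0
```

Emit:
play_rows(
  translation=[
    [0,0,0],
    [0,0,0],
    [0,0,0],
    [0,0,0],
    [0,0,0],
  ],
  twist=[
    [0,0,0],
    [0,0,0],
    [0,0,0],
    [0,0,0],
    [0,0,0],
  ],
  gripper=[-1,-1,-1,-1,-1],
)

```text
time: 5.9
tool_pos: [0.418, -0.1107, 0.2579]
ee_rot: [3.141, 0.0, 2.627]
wrist_force: [1.2, 0.3, -0.1]
width: 0.024
finger_force: 30.0
```

```bash
python3 - <<'E'
from h import *
o=robot.get_obs();print(o["tool_pos"],o["ee_rot"],o["width"],o["finger_force"],o["wrist_force"])
p=o["tool_pos"];y=o["ee_rot"][2]
q=[.4395,-.02,p[2]+.012]
plan(p,y,[p[0],p[1],q[2]],y,1); plan([p[0],p[1],q[2]],y,q,np.pi,6)
E
```

```text
[ 0.41797613 -0.11073256  0.25787728] [3.14129055e+00 5.76151161e-05 2.62743157e+00] 0.023951819109127147 30.000036656856537 [ 1.22025731  0.28436831 -0.05671161]
T [[0.0, 0.0, -0.3]] W [0, 0, np.float64(-0.0)] 1
T [[0.11, 0.37, -0.0], [0.08, 0.38, -0.0], [0.04, 0.39, -0.0], [0.01, 0.39, -0.0], [-0.02, 0.39, -0.0], [-0.06, 0.38, -0.0]] W [0, 0, np.float64(-0.857)] 6
```

Emit:
play_rows(
  translation=[
    [0,0,-0.3],
    [0.11,0.37,0],
    [0.08,0.38,0],
    [0.04,0.39,0],
    [0.01,0.39,0],
    [-0.02,0.39,0],
    [-0.06,0.38,0],
    [0,0,0],
  ],
  twist=[
    [0,0,0],
    [0,0,-0.857],
    [0,0,-0.857],
    [0,0,-0.857],
    [0,0,-0.857],
    [0,0,-0.857],
    [0,0,-0.857],
    [0,0,0],
  ],
  gripper=[-1,-1,-1,-1,-1,-1,-1,-1],
)

```text
time: 6.7
tool_pos: [0.4393, -0.019, 0.2702]
ee_rot: [3.142, -0.0, -3.139]
wrist_force: [-0.0, 0.5, -1.4]
width: 0.0235
finger_force: 30.0
```

```bash
python3 - <<'E'
from h import *
o=robot.get_obs();print(o["tool_pos"],o["ee_rot"],o["width"],o["finger_force"],o["wrist_force"])
im=robot.snapshot("wrist")[:,:,::-1].copy(); cv2.imwrite("pics/w2.png",im)
a=grid(wtop(im,.014,.38,.58,-.08,.22,1.3),.58,.22,1.3)
sd=robot.snapshot("side")[:,:,::-1].copy(); cv2.imwrite("pics/s2.png",sd)
b=grid(top(sd,"side",.0145,.38,.58,-.08,.22,1.3),.58,.22,1.3)
cv2.imwrite("pics/w2t.png",np.hstack([a,b]))
E
```

```text
[ 0.43933142 -0.01904701  0.2701861 ] [ 3.14155516e+00 -1.53981529e-04 -3.13946548e+00] 0.02347186221362058 29.999132752418518 [-0.01009263  0.51509226 -1.37156951]
```

View pics/w2t.png

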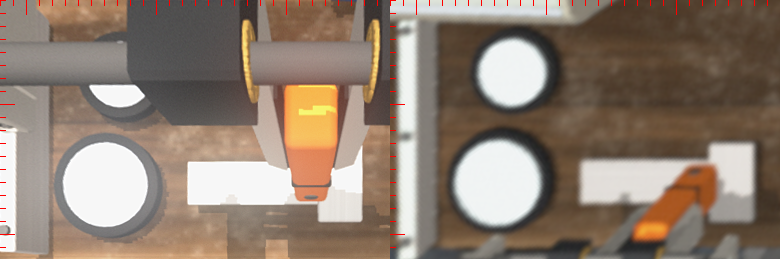

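The views show the disc centre and the blade axis in line to within 1 mm. I lower the scoop onto the desk and push.

Emit:
play_rows(
  translation=[
    [0,0,0.15],
    [0,0,0.16],
    [0,0,0],
    [0,0.25,0],
    [0,0.2,0],
    [0,0.2,0],
    [0,0.2,0],
    [0,0.15,0],
  ],
  twist=[
    [0,0,0],
    [0,0,0],
    [0,0,0],
    [0,0,0],
    [0,0,0],
    [0,0,0],
    [0,0,0],
    [0,0,0],
  ],
  gripper=[-1,-1,-1,-1,-1,-1,-1,-1],
)

```text
time: 7.6
tool_pos: [0.4392, 0.0208, 0.2575]
ee_rot: [-3.141, 0.0, -3.141]
wrist_force: [0.2, -1.5, 0.7]
width: 0.0243
finger_force: 30.0
```

Emit:
play_rows(
  translation=[
    [0,0.15,0],
    [0,0.15,0],
    [0,0.15,0],
    [0,0.15,0],
    [0,0.15,0],
  ],
  twist=[
    [0,0,0],
    [0,0,0],
    [0,0,0],
    [0,0,0],
    [0,0,0],
  ],
  gripper=[-1,-1,-1,-1,-1],
)

```text
time: 8.1
tool_pos: [0.4392, 0.0503, 0.2575]
ee_rot: [-3.141, -0.0, 3.141]
wrist_force: [-0.2, -2.7, 0.8]
width: 0.0238
finger_force: 30.0
```

Emit:
play_rows(
  translation=[
    [0,0.15,0],
    [0,0.15,0],
    [0,0.15,0],
    [0,0.15,0],
    [0,0.15,0],
    [0,0.15,0],
    [0,0.15,0],
  ],
  twist=[
    [0,0,0],
    [0,0,0],
    [0,0,0],
    [0,0,0],
    [0,0,0],
    [0,0,0],
    [0,0,0],
  ],
  gripper=[-1,-1,-1,-1,-1,-1,-1],
)

```text
time: 8.8
tool_pos: [0.4392, 0.0924, 0.2575]
ee_rot: [-3.141, 0.0, 3.142]
wrist_force: [-0.3, -4.0, 0.8]
width: 0.0239
finger_force: 30.0
```

```bash
python3 - <<'E'
from h import *
o=robot.get_obs();print(o["tool_pos"],o["ee_rot"],o["width"],o["finger_force"],o["wrist_force"])
im=robot.snapshot("wrist")[:,:,::-1].copy(); cv2.imwrite("pics/w3.png",im)
a=grid(wtop(im,.0165,.38,.58,0.02,.22,1.9),.58,.22,1.9)
sd=robot.snapshot("side")[:,:,::-1].copy(); cv2.imwrite("pics/s3.png",sd)
b=grid(top(sd,"side",.0165,.38,.58,0.02,.22,1.9),.58,.22,1.9)
cv2.imwrite("pics/w3t.png",np.hstack([a,b]))
E
```

```text
[0.43922318 0.09242119 0.25748863] [-3.14134025e+00  6.01649474e-06  3.14152483e+00] 0.02387442150620479 29.999947249889374 [-0.27887109 -4.04819619  0.7542907 ]
```

View pics/w3t.png

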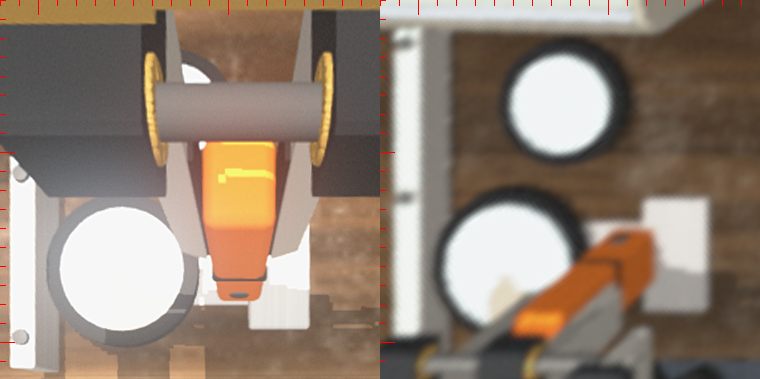

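The disc centre is at wrist-rectified (122,269), or (0.4384, 0.156). It lies flat against the bar and rides on the blade, with the handle face about 10 mm short of its rim. I push a few mm more.

Emit:
play_rows(
  translation=[
    [0,0.07,0],
    [0,0.07,0],
    [0,0,0],
  ],
  twist=[
    [0,0,0],
    [0,0,0],
    [0,0,0],
  ],
  gripper=[-1,-1,-1],
)

```text
time: 9.2
tool_pos: [0.4392, 0.0979, 0.2575]
ee_rot: [3.141, 0.0, -3.141]
wrist_force: [-0.1, -1.5, 1.5]
width: 0.0237
finger_force: 30.0
```

Emit:
play_rows(
  translation=[
    [0,0.03,0],
    [0,0,0],
  ],
  twist=[
    [0,0,0],
    [0,0,0],
  ],
  gripper=[-1,-1],
)

```text
time: 9.4
tool_pos: [0.4392, 0.0988, 0.2575]
ee_rot: [3.142, -0.0, 3.141]
wrist_force: [1.1, -1.3, 0.8]
width: 0.024
finger_force: 30.0
```

Emit:
play_rows(
  translation=[
    [0,0,-0.05],
    [0,0,-0.08],
    [0,0,-0.12],
    [0,0,-0.15],
    [0,0,-0.2],
    [0,0,-0.2],
    [0,0,-0.15],
    [0,0,-0.1],
  ],
  twist=[
    [0,0,0],
    [0,0,0],
    [0,0,0],
    [0,0,0],
    [0,0,0],
    [0,0,0],
    [0,0,0],
    [0,0,0],
  ],
  gripper=[-1,-1,-1,-1,-1,-1,-1,-1],
)

```text
time: 10.2
tool_pos: [0.4394, 0.0988, 0.3005]
ee_rot: [3.141, 0.001, -3.142]
wrist_force: [0.0, -0.3, -3.8]
width: 0.0243
finger_force: 30.0
```

```bash
python3 - <<'E'
from h import *
o=robot.get_obs();print(o["tool_pos"],o["ee_rot"],o["width"],o["finger_force"],o["wrist_force"],o["wrist_torque"])
z=o["tool_pos"][2]-.2575
im=robot.snapshot("wrist")[:,:,::-1].copy(); cv2.imwrite("pics/w4.png",im)
a=grid(wtop(im,.0165+z,.38,.58,0.02,.22,1.9),.58,.22,1.9)
sd=robot.snapshot("side")[:,:,::-1].copy(); cv2.imwrite("pics/s4.png",sd)
b=grid(top(sd,"side",.0165+z,.38,.58,0.02,.22,1.9),.58,.22,1.9)
cv2.imwrite("pics/w4t.png",np.hstack([a,b]))
E
```

```text
[0.43940672 0.09882334 0.30054541] [ 3.14140348e+00  1.47768693e-03 -3.14158397e+00] 0.024300261298147795 29.999140799045563 [ 1.02092361e-03 -2.88005771e-01 -3.80296663e+00] [-0.02085456 -0.08648762  0.00580283]
```

View pics/w4t.png

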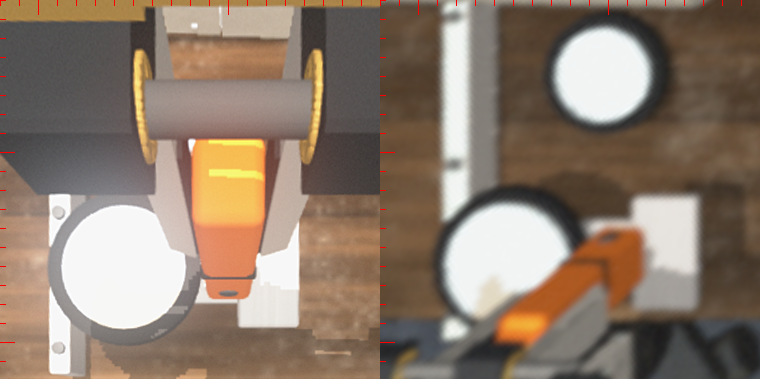

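The disc is lifted and lies flat on the blade, with its centre about 53 mm ahead of the scoop origin. Next I carry it back and turn it over the open desk.

```bash
python3 - <<'E'
from h import *
plan([.4394,.0988,.3005],np.pi,[.45,-.087,.335],np.radians(86),32)
E
```

```text
T [[-0.01, -0.15, -0.03], [-0.02, -0.14, -0.03], [-0.02, -0.14, -0.03], [-0.03, -0.14, -0.03], [-0.04, -0.14, -0.03], [-0.04, -0.14, -0.03], [-0.05, -0.14, -0.03], [-0.06, -0.13, -0.03]] W [0, 0, np.float64(0.513)] 8
T [[-0.07, -0.13, -0.03], [-0.07, -0.13, -0.03], [-0.08, -0.12, -0.03], [-0.08, -0.12, -0.03], [-0.09, -0.11, -0.03], [-0.1, -0.11, -0.03], [-0.1, -0.1, -0.03], [-0.11, -0.1, -0.03]] W [0, 0, np.float64(0.513)] 8
T [[-0.11, -0.09, -0.03], [-0.12, -0.09, -0.03], [-0.12, -0.08, -0.03], [-0.12, -0.07, -0.03], [-0.13, -0.07, -0.03], [-0.13, -0.06, -0.03], [-0.13, -0.05, -0.03], [-0.14, -0.05, -0.03]] W [0, 0, np.float64(0.513)] 8
T [[-0.14, -0.04, -0.03], [-0.14, -0.03, -0.03], [-0.14, -0.03, -0.03], [-0.14, -0.02, -0.03], [-0.14, -0.01, -0.03], [-0.15, -0.0, -0.03], [-0.15, 0.0, -0.03], [-0.14, 0.01, -0.03]] W [0, 0, np.float64(0.513)] 8
```

Emit:
play_rows(
  translation=[
    [0,-0.07,-0.03],
    [-0.02,-0.12,-0.03],
    [-0.02,-0.14,-0.03],
    [-0.03,-0.14,-0.03],
    [-0.04,-0.14,-0.03],
    [-0.04,-0.14,-0.03],
    [-0.05,-0.14,-0.03],
    [-0.06,-0.13,-0.03],
  ],
  twist=[
    [0,0,0.513],
    [0,0,0.513],
    [0,0,0.513],
    [0,0,0.513],
    [0,0,0.513],
    [0,0,0.513],
    [0,0,0.513],
    [0,0,0.513],
  ],
  gripper=[-1,-1,-1,-1,-1,-1,-1,-1],
)

```text
time: 11.1
tool_pos: [0.4414, 0.0562, 0.3086]
ee_rot: [-3.141, -0.001, 2.729]
wrist_force: [-0.5, 0.2, -4.2]
width: 0.0237
finger_force: 30.0
```

Emit:
play_rows(
  translation=[
    [-0.07,-0.13,-0.03],
    [-0.07,-0.13,-0.03],
    [-0.08,-0.12,-0.03],
    [-0.08,-0.12,-0.03],
    [-0.09,-0.11,-0.03],
    [-0.1,-0.11,-0.03],
    [-0.1,-0.1,-0.03],
    [-0.11,-0.1,-0.03],
  ],
  twist=[
    [0,0,0.513],
    [0,0,0.513],
    [0,0,0.513],
    [0,0,0.513],
    [0,0,0.513],
    [0,0,0.513],
    [0,0,0.513],
    [0,0,0.513],
  ],
  gripper=[-1,-1,-1,-1,-1,-1,-1,-1],
)

```text
time: 11.9
tool_pos: [0.4442, 0.0098, 0.3182]
ee_rot: [-3.141, -0.001, 2.319]
wrist_force: [0.6, -0.6, -3.1]
width: 0.0235
finger_force: 30.0
```

Emit:
play_rows(
  translation=[
    [-0.11,-0.09,-0.03],
    [-0.12,-0.09,-0.03],
    [-0.12,-0.08,-0.03],
    [-0.12,-0.07,-0.03],
    [-0.13,-0.07,-0.03],
    [-0.13,-0.06,-0.03],
    [-0.13,-0.05,-0.03],
    [-0.14,-0.05,-0.03],
  ],
  twist=[
    [0,0,0.513],
    [0,0,0.513],
    [0,0,0.513],
    [0,0,0.513],
    [0,0,0.513],
    [0,0,0.513],
    [0,0,0.513],
    [0,0,0.513],
  ],
  gripper=[-1,-1,-1,-1,-1,-1,-1,-1],
)

```text
time: 12.7
tool_pos: [0.447, -0.0362, 0.3278]
ee_rot: [-3.141, -0.001, 1.908]
wrist_force: [-0.5, -0.8, -3.5]
width: 0.024
finger_force: 30.0
```

Emit:
play_rows(
  translation=[
    [-0.14,-0.04,-0.03],
    [-0.14,-0.03,-0.03],
    [-0.14,-0.03,-0.03],
    [-0.14,-0.02,-0.03],
    [-0.14,-0.01,-0.03],
    [-0.15,0,-0.03],
    [-0.12,0,-0.03],
    [-0.07,0.01,-0.03],
  ],
  twist=[
    [0,0,0.513],
    [0,0,0.513],
    [0,0,0.513],
    [0,0,0.513],
    [0,0,0.513],
    [0,0,0.513],
    [0,0,0.513],
    [0,0,0.513],
  ],
  gripper=[-1,-1,-1,-1,-1,-1,-1,-1],
)

```text
time: 13.5
tool_pos: [0.4495, -0.0785, 0.3374]
ee_rot: [-3.14, -0.0, 1.497]
wrist_force: [0.1, -0.0, -4.2]
width: 0.0238
finger_force: 30.0
```

```bash
python3 - <<'E'
from h import *
o=robot.get_obs();print(o["time"],o["tool_pos"],o["ee_rot"],o["width"],o["wrist_force"])
p=o["tool_pos"]
plan(p,o["ee_rot"][2],[.56,-.0861,.335],np.radians(86),16)
E
```

```text
13.5 [ 0.44950776 -0.07845211  0.33737376] [-3.14041489e+00 -2.22792904e-04  1.49745707e+00] 0.02379337074429823 [ 0.07148363 -0.02026506 -4.2178945 ]
T [[0.0, 0.17, 0.0], [0.0, 0.17, 0.0], [0.0, 0.17, 0.0], [0.0, 0.17, 0.0], [0.0, 0.17, 0.0], [0.0, 0.17, 0.0], [0.0, 0.17, 0.0], [0.0, 0.17, 0.0]] W [0, 0, np.float64(-0.002)] 8
T [[0.0, 0.17, 0.0], [0.0, 0.17, 0.0], [0.0, 0.17, 0.0], [0.0, 0.17, 0.0], [0.0, 0.17, 0.0], [0.0, 0.17, 0.0], [0.0, 0.17, 0.0], [0.0, 0.17, 0.0]] W [0, 0, np.float64(-0.002)] 8
```

Emit:
play_rows(
  translation=[
    [0,0.07,0],
    [0,0.12,0],
    [0,0.17,0],
    [0,0.19,0],
    [0,0.19,0],
    [0,0.19,0],
    [0,0.19,0],
    [0,0.19,0],
  ],
  twist=[
    [0,0,0],
    [0,0,0],
    [0,0,0],
    [0,0,0],
    [0,0,0],
    [0,0,0],
    [0,0,0],
    [0,0,0],
  ],
  gripper=[-1,-1,-1,-1,-1,-1,-1,-1],
)

```text
time: 14.3
tool_pos: [0.5027, -0.0819, 0.3378]
ee_rot: [-3.142, 0.0, 1.5]
wrist_force: [0.2, 0.1, -4.2]
width: 0.024
finger_force: 30.0
```

Emit:
play_rows(
  translation=[
    [0,0.19,0],
    [0,0.19,0],
    [0,0.19,0],
    [0,0.19,0],
    [0,0.19,0],
    [0,0.19,0],
    [0,0.17,0],
    [0,0.13,0],
  ],
  twist=[
    [0,0,0],
    [0,0,0],
    [0,0,0],
    [0,0,0],
    [0,0,0],
    [0,0,0],
    [0,0,0],
    [0,0,0],
  ],
  gripper=[-1,-1,-1,-1,-1,-1,-1,-1],
)

```text
time: 15.1
tool_pos: [0.56, -0.086, 0.3378]
ee_rot: [-3.142, 0.0, 1.5]
wrist_force: [-0.2, -0.5, -2.9]
width: 0.0238
finger_force: 30.0
```

Emit:
play_rows(
  translation=[
    [0,0.13,0],
    [0,0.09,0],
    [0,0.06,0],
    [0,0,0],
  ],
  twist=[
    [0,0,0],
    [0,0,0],
    [0,0,0],
    [0,0,0],
  ],
  gripper=[-1,-1,-1,-1],
)

```text
time: 15.5
tool_pos: [0.5708, -0.0867, 0.3378]
ee_rot: [-3.142, 0.0, 1.5]
wrist_force: [-0.1, 0.3, -3.6]
width: 0.0237
finger_force: 30.0
```

```bash
python3 - <<'E'
from h import *
o=robot.get_obs();print(o["time"],o["tool_pos"],o["ee_rot"],o["width"],o["wrist_force"])
z=o["tool_pos"][2]-.2575
sd=robot.snapshot("side")[:,:,::-1].copy(); cv2.imwrite("pics/s5.png",sd)
im=robot.snapshot("wrist")[:,:,::-1].copy(); cv2.imwrite("pics/w5.png",im)
hsv=cv2.cvtColor(sd,cv2.COLOR_BGR2HSV)
w=((hsv[...,2]>165)&(hsv[...,1]<60)).astype(np.uint8)
n,l,st,ce=cv2.connectedComponentsWithStats(w)
for i in range(1,n):
    if st[i][4]>200:
        ct=max(cv2.findContours((l==i).astype(np.uint8),cv2.RETR_EXTERNAL,cv2.CHAIN_APPROX_NONE)[0],key=len)
        q=plane("side",ct.reshape(-1,2),.0165+z).astype(np.float32); e=cv2.fitEllipse(q*1000)
        if .5<e[0][0]/1000<.7 and -.2<e[0][1]/1000<0: print(st[i],e)
R=(.56,.7,-.18,0.,2.1)
a=grid(top(sd,"side",.0165+z,*R),.7,0.,2.1); b=grid(wtop(im,.0165+z,*R),.7,0.,2.1)
c=grid(top(sd,"side",.047,*R),.7,0.,2.1); d=grid(wtop(im,.047,*R),.7,0.,2.1)
cv2.imwrite("pics/w5t.png",np.vstack([np.hstack([a,b]),np.hstack([c,d])]))
E
```

```text
15.5 [ 0.57075107 -0.08674988  0.33782218] [-3.14154886e+00  9.14443899e-05  1.50005156e+00] 0.023664591371585778 [-0.10906399  0.29251098 -3.63446884]
[258 317  37  35 994] ((627.0672607421875, -91.19793701171875), (61.722537994384766, 63.715660095214844), 161.43865966796875)
```

View pics/w5t.png

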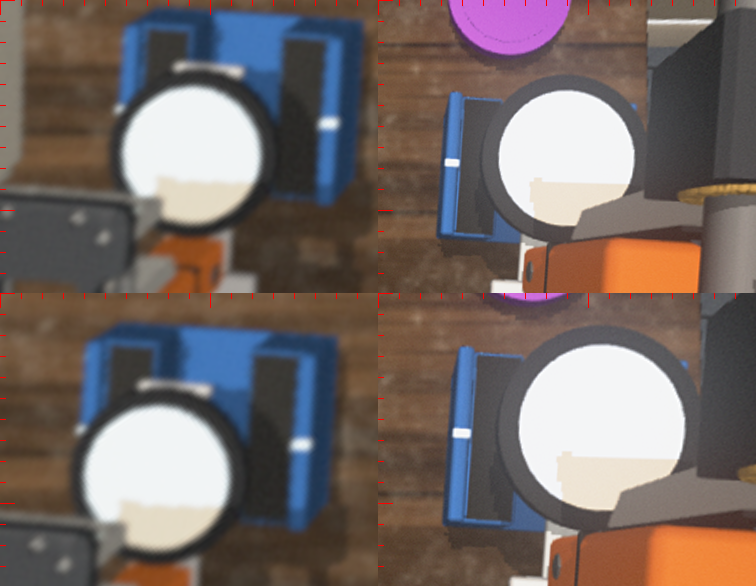

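The disc is above the stand. In the side view its centre is about 4 mm short of the line between the marks, and the wrist view says 5 mm. I correct by 4.4 mm and lower it through the gap.

Emit:
play_rows(
  translation=[
    [-0.01,0.05,0],
    [0,0.06,0],
    [0,0,0.1],
    [0,0,0.2],
    [0,0,0.25],
    [0,0,0.2],
    [0,0,0.13],
    [0,0,0],
  ],
  twist=[
    [0,0,0],
    [0,0,0],
    [0,0,0],
    [0,0,0],
    [0,0,0],
    [0,0,0],
    [0,0,0],
    [0,0,0],
  ],
  gripper=[-1,-1,-1,-1,-1,-1,-1,-1],
)

```text
time: 16.4
tool_pos: [0.5745, -0.0874, 0.301]
ee_rot: [-3.139, -0.0, 1.5]
wrist_force: [-0.7, -0.9, -3.2]
width: 0.0242
finger_force: 30.0
```

```bash
cat >> h.py <<'E'
def disc(c,z,im=None):
    im=robot.snapshot(c)[:,:,::-1].copy() if im is None else im
    hsv=cv2.cvtColor(im,cv2.COLOR_BGR2HSV); w=((hsv[...,2]>165)&(hsv[...,1]<60)).astype(np.uint8)
    n,l,st,ce=cv2.connectedComponentsWithStats(w)
    for i in range(1,n):
        if st[i][4]>200:
            ct=max(cv2.findContours((l==i).astype(np.uint8),cv2.RETR_EXTERNAL,cv2.CHAIN_APPROX_NONE)[0],key=len)
            q=plane(c,ct.reshape(-1,2),z).astype(np.float32); e=cv2.fitEllipse(q*1000)
            if 580<e[0][0]<690 and -200<e[0][1]<0: print(c,np.round(e[0],1),np.round(e[1],1))
    return im
E
python3 - <<'E'
from h import *
o=robot.get_obs();print(o["time"],o["tool_pos"],o["ee_rot"],o["width"],o["wrist_force"])
disc("side",o["tool_pos"][2]-.2575+.0165)
E
```

```text
16.4 [ 0.57453578 -0.08738513  0.30095096] [-3.13860912e+00 -4.09881631e-04  1.49997795e+00] 0.02415922905365841 [-0.72033168 -0.91183566 -3.21599709]
side [630.4 -91.9] [61.1 64.1]
```

Emit:
play_rows(
  translation=[
    [0,0.01,0.07],
    [0,0,0.07],
    [0,0,0.07],
    [0,0,0.08],
    [0,0,0.1],
    [0,0,0.1],
    [0,0,0.04],
    [0,0,0],
  ],
  twist=[
    [0,0,0],
    [0,0,0],
    [0,0,0],
    [0,0,0],
    [0,0,0],
    [0,0,0],
    [0,0,0],
    [0,0,0],
  ],
  gripper=[-1,-1,-1,-1,-1,-1,-1,-1],
)

```text
time: 17.25
tool_pos: [0.5752, -0.0875, 0.281]
ee_rot: [-3.141, -0.0, 1.5]
wrist_force: [0.1, -0.7, -1.3]
width: 0.024
finger_force: 30.0
```

```bash
python3 - <<'E'
from h import *
o=robot.get_obs();print(o["time"],o["tool_pos"],o["ee_rot"],o["width"],o["wrist_force"])
im=disc("side",.054); cv2.imwrite("pics/s6.png",im)
R=(.55,.7,-.18,0.,2.1)
w=robot.snapshot("wrist")[:,:,::-1].copy()
cv2.imwrite("pics/s6t.png",np.hstack([grid(top(im,"side",.047,*R),.7,0.,2.1),grid(wtop(w,.047,*R),.7,0.,2.1)]))
E
```

```text
17.25 [ 0.57521935 -0.08748062  0.28101566] [-3.14080856e+00 -8.76156228e-06  1.49997476e+00] 0.024020883397647026 [ 0.05406759 -0.65856174 -1.34797307]
side [633.1 -92.9] [58.8 64.5]
```

View pics/s6t.png

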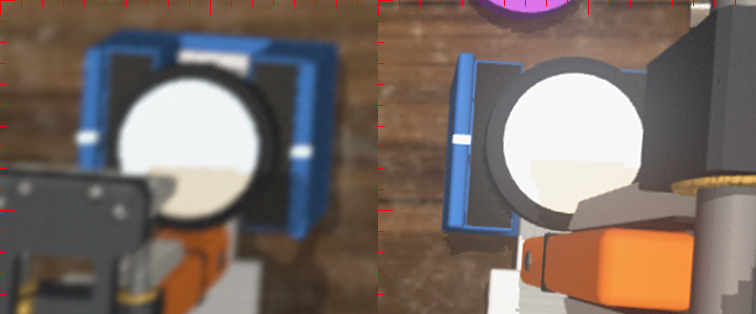

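The disc lies flat on both rails, level with the white marks, and the wrist load is back to the scoop alone. I draw the scoop out.

Emit:
play_rows(
  translation=[
    [0,-0.2,0],
    [0,-0.4,0],
    [0,-0.4,0],
    [0,-0.5,0],
    [0,-0.5,0],
    [0,-0.5,0],
    [0,-0.4,0],
    [0,-0.1,0],
  ],
  twist=[
    [0,0,0],
    [0,0,0],
    [0,0,0],
    [0,0,0],
    [0,0,0],
    [0,0,0],
    [0,0,0],
    [0,0,0],
  ],
  gripper=[-1,-1,-1,-1,-1,-1,-1,-1],
)

```text
time: 18.15
tool_pos: [0.454, -0.0787, 0.2816]
ee_rot: [-3.141, 0.0, 1.5]
wrist_force: [0.3, 0.7, -2.9]
width: 0.024
finger_force: 30.0
```

Emit:
play_rows(
  translation=[
    [0,0,0.15],
    [0,0,0.15],
    [0,0,0.15],
    [0,0,0.07],
    [0,0,0.04],
    [0,0,0],
  ],
  twist=[
    [0,0,0],
    [0,0,0],
    [0,0,0],
    [0,0,0],
    [0,0,0],
    [0,0,0],
  ],
  gripper=[-1,-1,-1,-1,-1,-1],
)

```text
time: 18.75
tool_pos: [0.4558, -0.079, 0.2586]
ee_rot: [-3.141, -0.0, 1.5]
wrist_force: [0.1, 1.0, -1.8]
width: 0.0242
finger_force: 30.0
```

Emit:
play_rows(
  translation=[
    [0,0,0.02],
    [0,0,0.01],
    [0,0,0],
  ],
  twist=[
    [0,0,0],
    [0,0,0],
    [0,0,0],
  ],
  gripper=[-1,-1,-1],
)

```text
time: 19.05
tool_pos: [0.4557, -0.079, 0.258]
ee_rot: [3.141, 0.0, 1.5]
wrist_force: [-0.6, -0.6, -1.7]
width: 0.0237
finger_force: 30.0
```

Emit:
play_rows(
  translation=[
    [0,0,0],
    [0,0,0],
    [0,0,0],
    [0,0,0],
    [0,0,0],
    [0,0,0],
    [0,0,0],
    [0,0,0],
  ],
  twist=[
    [0,0,0],
    [0,0,0],
    [0,0,0],
    [0,0,0],
    [0,0,0],
    [0,0,0],
    [0,0,0],
    [0,0,0],
  ],
  gripper=[0.4,0.4,0.4,0.4,0.4,0.4,0.4,0.4],
)

```text
time: 19.85
tool_pos: [0.4556, -0.079, 0.2579]
ee_rot: [3.142, 0.0, 1.5]
wrist_force: [-0.5, 0.8, 0.6]
width: 0.0657
finger_force: 0.0
```

Emit:
play_rows(
  translation=[
    [0,0,-0.2],
    [0,0,-0.5],
    [0,0,-0.6],
    [0,0,-0.7],
    [0,0,-0.7],
    [0,0,-0.5],
    [0,-0.5,0],
    [0,-0.5,0],
  ],
  twist=[
    [0,0,0],
    [0,0,0],
    [0,0,0],
    [0,0,0],
    [0,0,0],
    [0,0,0],
    [0,0,0],
    [0,0,0],
  ],
  gripper=[0.4,0.4,0.4,0.4,0.4,0.4,0.4,0.4],
)

```text
time: 20.65
tool_pos: [0.4155, -0.0762, 0.3875]
ee_rot: [3.139, 0.001, 1.5]
wrist_force: [-0.2, 0.5, 0.5]
width: 0.0654
finger_force: 0.0
```

```bash
python3 - <<'E'
from h import *
o=robot.get_obs();print(o["time"],o["tool_pos"],o["ee_rot"],o["width"],o["wrist_force"])
im=disc("side",.054)
R=(.36,.7,-.18,.22,1.3)
a=grid(top(im,"side",.047,*R),.7,.22,1.3)
w=robot.snapshot("wrist")[:,:,::-1].copy(); b=grid(wtop(w,.054,.58,.69,-.16,-.02,1.9),.69,-.02,1.9)
b=cv2.copyMakeBorder(b,0,a.shape[0]-b.shape[0],0,0,cv2.BORDER_CONSTANT)
cv2.imwrite("pics/fin.png",np.hstack([a,b]))
E
```

```text
20.65 [ 0.41553147 -0.0761656   0.38751582] [3.13914144e+00 7.02136042e-04 1.50031447e+00] 0.06541986354090816 [-0.17893007  0.46020119  0.52836002]
side [631.2 -91.7] [63.4 64. ]
```

View pics/fin.png

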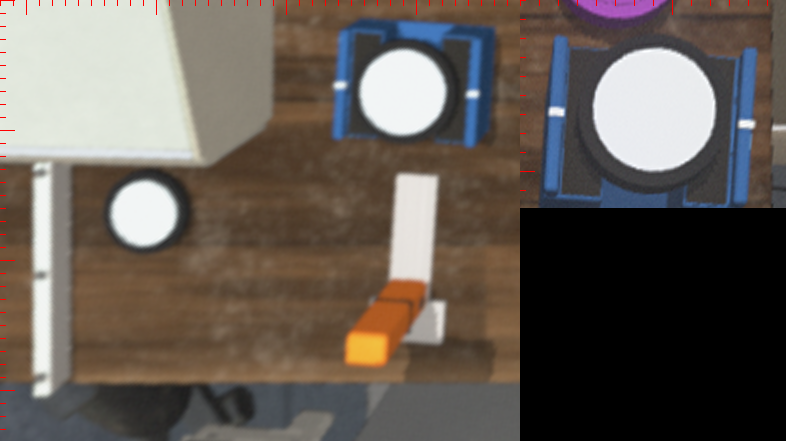

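The side view puts the disc centre at (0.631, -0.092), which matches the seat. The disc is flat and centred between the marks. The scoop stands free on the desk about 40 mm from the stand, and the small disc has not moved.

```bash
python3 -c "
from bench import robot
print(robot.close_job())"
```

```text
the job is handed in; nothing more can be done
None
```

The large disc lies flat on the stand's rails, about 1 mm or less from centre between the white marks by the side camera. The scoop stands on its foot on the open desk, clear of the stand. The small disc, vial and weight were not touched, and the job was handed in at about 21 s of the 58 s limit.

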